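# Unhook a sagging bolt and hold the locker gate ajar

## Task

A colleague with full hands needs to reach the bottles in the small clear-sided specimen locker. Its barrel bolt has sagged and its nose catches on the bent-up lip of the keeper, so raise the bolt by its black grip while pulling it back clear of the keeper, then swing the self-closing gate open to about 30 degrees. Finish while still holding the gate there with the fingers, by the bolt's grip or the gate itself, bolt clear of the keeper, and leave everything else on the bench and in the locker undisturbed.

Things in the scene. Friction and masses are not known exactly. Their poses are not given: they have to be found in the camera images.
- cage: the specimen locker: box on a grey base with clear sides and back and a barred top, 82 deep x 192 wide x 130 mm high, fixed to the worktop, with aluminium corner posts. Origin: centre of its underside, on the worktop. Axes: +x to its closed back, -x out of its gated front (roughly toward the robot), +y to the hinge side (left as seen from the robot), -y to the keeper side, z up
- gate: the blue-framed barred gate in the locker's front, 10 mm thick, from 12 to 125 mm above the worktop, reaching 154 mm from its vertical hinge to the free edge of its stile. Origin on the hinge axis, at worktop height: at (-35, +80, 0) mm in the locker's frame. Own -y axis runs from the hinge along the gate to the stile, -x out of its front face. The bolt rides on its front face and moves with it
- gate_swing (a joint): gate angle in rad: 0 shut, grows as the stile swings out toward the robot (clockwise seen from above, i.e. the gate's yaw is the locker's yaw minus this), up to 1.5. A closer spring always pulls it shut (0.3 N m when shut, about 0.43 N m at 0.5 rad, so 4 to 7 N at the drawn bolt's grip): let go, it shuts
- bolt_draw (a joint): how far the bolt is drawn back out of the keeper, m: 0 fully shot, 0.042 fully drawn; it slides along the gate toward the hinge (the gate's +y) with about 1.2 N of drag and stays where it is left. From about 0.026 its tip is clear of the keeper and the gate can swing
- bolt_lift (a joint): how far the bolt is raised in its worn guides, m: 0 sagged (where gravity and a weak spring keep it), 0.018 top stop. Raising takes about 3 to 4.5 N. Unless raised by at least 0.011 the bolt catches on the keeper's bent lip after about 0.006 of draw. Once the draw exceeds about 0.021 it may sink again; if it sinks earlier it catches
- bolt_grip (a point): centre of the bolt's grip, 165 mm above the worktop when sagged: an upright black cylinder 16 mm across, from 24 mm below this point to 20 mm above it, with nothing beside it; a steel collar 22 mm across ends 24 mm below it and the locker's top parts reach 132 mm. It stands 19 mm in front of the gate's mid-plane, 112 mm along the gate from the hinge with the bolt shot and 70 mm with it fully drawn. It can be taken from above, fingers any way round. It moves with bolt and gate
- gate_hinge (a point): point on the vertical hinge axis of the gate, 70 mm above the worktop
- keeper (a point): top edge of the keeper's bent-up lip, 98 mm above the worktop: the keeper is a brass bracket, its front arm open below, on the locker's right front post, through which the tip of the steel rod (10 mm thick, axis 105 mm above the worktop when sagged) passes; the rod's end has a nose turned down to 88 mm above the worktop, hooked behind this lip
- mug: white mug with green dots, near the microscope, 78x114x93 mm, loose bystander; origin: centre of its underside
- notes: yellow note pad block, 67x68x21 mm, loose bystander; origin: centre of its underside
- tape: roll of cream tape lying flat, 67 mm across, 19 mm high, loose bystander; origin: centre of its underside
- timer: white wedge-shaped bench timer, 38x64x61 mm, loose bystander; origin: centre of its underside
- dropper: amber dropper bottle with black cap and white label, 29 mm across, 68 mm high, standing loose inside the locker; origin: centre of its underside
- bottle: amber bottle with black cap and green label, 35 mm across, 75 mm high, standing loose inside the locker; origin: centre of its underside

How it is judged:
By the outcome, as a careful person would: the job done as asked, in the order asked, and still so for the second after the job is handed in, while the arm keeps its last pose, push and grip.
It also fails if it takes over 35 s, if anything falls off the work surface, if the arm or the gripper's body presses on something with over 40 N, if the wrist force passes 120 N, or if a joint passes its speed limit or range.

## Robot

A 6-joint arm with a two-finger parallel gripper is mounted at the origin on a cart in front of the work surface, level with it; the furniture and walls round the work are solid. World frame = base frame: x ahead of the robot, y to its left, z up, the work surface at z = 0. Lengths are in m, angles in rad, forces in N, time in s.
With the tool pointing down it reaches from about 0.35 to 0.975 m from the base axis. Payload 4.9 kg.
Tool frame: the origin (TCP) lies at the very end of the fingers, on their centre line; the grasp point (between the pads) lies 19 mm behind it; z points along the fingers, y is the line along which they close (so a half turn about z gives the same grasp; the last joint's range is limited). The gripper opens to 85 mm and grips with 20 to 120 N. Pads are 22 mm wide; open, the fingers measure 114 mm over their backs; the gripper's body (76 mm by 85 mm) begins 54 mm behind the grasp point. The pads swing forward as they close: fully open they stand 13 mm farther back than shut.
Start: joints at [-1.342, 0.053, 1.613, -0, 1.476, -0.119], TCP at [0.213, -0.588, 0.231] pointing down, gripper open.
Joint ranges: [-3.01, 3.01], [-1.01, 2.22], [0.06, 2.58], [-1.02, 4.17], [0.09, 2.62], [-3.14, 3.14]. Speed limits (rad/s): [2.57, 2.57, 3.14, 3.14, 3.14, 3.14].

## Interface

Orientations are given as a rotation vector (axis times angle).
In Python, from station import ctrl gives the robot as it stands. The module is installed in compiled form; this text tells all that it offers.
- The arm moves only by the tool jog_arm, never from a script. Its argument "steps" is a list of rows, each an object with "delta_rot": the turn, a rotation vector about the tool's x, y, z in degrees, a list of three; "linear": the shift along the tool's x, y, z in m, a list of three; "grip": the finger opening in m, from 0 to 0.0854. In form: [{"delta_rot": [rx, ry, rz], "linear": [x, y, z], "grip": grip}, ...]. A call has 1 to 10 rows; each row shifts and turns the commanded pose from where the row before left it, along the tool's axes as they then stand; what a row does not reach is not made up. A row lasts 1/10 s, in which the tool goes at most 50 mm and 8.59 degrees, less where a joint would pass 70% of its speed; a pose out of reach is approached as far as the arm can. A call with a gripper value outside its range is refused whole. The fingers move at their own pace and stop on an object; "newtons" is the grip in N (left out, the last holds). Time passes only in rows, so rows that do not move let the fingers close. It gives the time, the measured TCP pose, the force, the opening and the grip force at its end, in the units of the state.
- ctrl.get_obs(): the state, without advancing time (a new reading comes with each control period).
- ctrl.get_image(name): name is "scene" or "top" or "wrist"; returns (picture, depth): 480x640x3 uint8, red, green, blue; 480x640 float32, m along the optical axis (not along the pixel's ray), 0 where there is no reading.
- ctrl.camera_info(name): a dict with "camera_matrix" (3x3 intrinsics, pixels), "distortion" ([k1, k2, p1, p2, k3] as OpenCV has them; the pictures are not rectified), "R" (3x3) and "t" (3): a world point X has camera coordinates R X + t; the wrist camera has in their place "T_tool_cam" (4x4, takes a point from camera to tool coordinates, whose origin is the TCP and whose axes are the flange's). Camera axes: x right, y down, z forward; pixel columns grow to the right and rows downward; lengths in m; the calibration is good to about 2 mm. A picture is of the moment at which its call begins: read the wrist's pose just before it. camera_info takes no time and is no camera call.
- ctrl.finish_job(): hands the job in; it is judged then, once.
The state is a dict: "t": time; "q": joint angles; "dq": joint speeds; "effort": joint torques, N m; "tool_pos": TCP position; "tool_rot": TCP orientation; "contact_force": force on the tool from outside, world axes, zero at the start; "wrist_torque": the same for the moment, N m; "opening": finger opening in m; "grip_force": force on a finger pad.
Only numpy, scipy, OpenCV 4.12 (cv2) and the standard library are available. Lean on these libraries where they do the work, as an engineer would, in place of code of your own. Each camera call takes 0.05 s, during which the arm holds its last target. There are 200 camera calls.

## Working session

There is one attempt and no reset: what is moved stays moved. The work goes in short steps, Python scripts to look and compute and a tool call to move; the robot and the scene stay as the last step left them, time stands still between calls to the robot, and variables do not carry over. Pictures are saved under pics/ and viewed, at most 10 in all, crops included, and the job is handed in when it is done.

Besides the shell and the picture viewer there is one more tool, called after ">>>" by a JSON object that holds its "op" and its "data", one argument or row to a line. jog_arm: Moves the arm, as the interface text tells. Its arguments: {"type":"object","properties":{"steps":{"type":"array"},"newtons":{"type":"number"}},"required":["steps"]}

```bash
mkdir -p pics; cat > h.py <<'E'
from station import ctrl
import numpy as np, cv2
def pts(name,d=None,img=None):
    c=ctrl.camera_info(name);K=np.array(c["camera_matrix"]);D=np.array(c["distortion"])
    u,v=np.meshgrid(np.arange(640),np.arange(480))
    n=cv2.undistortPoints(np.stack([u,v],-1).reshape(-1,1,2).astype(np.float32),K,D).reshape(480,640,2)
    P=np.dstack([n[...,0]*d,n[...,1]*d,d])
    return (P-np.array(c["t"]))@np.array(c["R"])
E
python3 - <<'E'
from h import *
o=ctrl.get_obs();print(o)
for n in("scene","top"):
    im,d=ctrl.get_image(n);cv2.imwrite(f"pics/{n}0.png",im[...,::-1]);np.savez(f"{n}0.npz",im=im,d=d)
    c=ctrl.camera_info(n);print(n,-np.array(c["R"]).T@np.array(c["t"]))
E
```

```text
{'t': 0.0, 'q': array([-1.34199015e+00,  5.33889541e-02,  1.61429037e+00,  1.08759789e-06,
        1.47597356e+00, -1.18965310e-01]), 'dq': array([-0.00152173,  0.00034704, -0.00035923, -0.00127012, -0.0003199 ,
       -0.00033965]), 'effort': array([ 4.47955235e-04, -3.93677759e+01, -3.70177674e+01, -1.52782955e-04,
        6.98031407e-03,  4.09491108e-08]), 'tool_pos': array([ 0.21288294, -0.58697383,  0.23004527]), 'tool_rot': array([-3.09219107e+00, -5.43173360e-01,  1.75831564e-04]), 'contact_force': array([-0.31664836, -0.57089064,  0.22826097]), 'wrist_torque': array([ 0.02226985, -0.01964611,  0.01495538]), 'grip_force': 0.0, 'opening': 0.08547548097037924}
scene [-0.0026005  -0.69415453  1.02814439]
top [ 0.45459694 -0.17313062  1.12338077]
```

View pics/scene0.png

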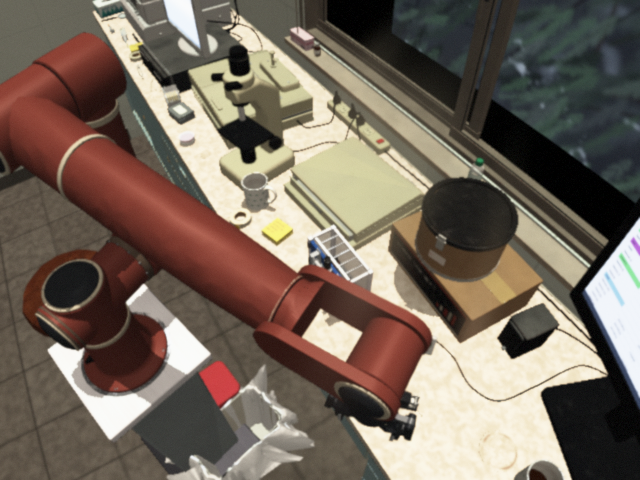

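View pics/top0.png

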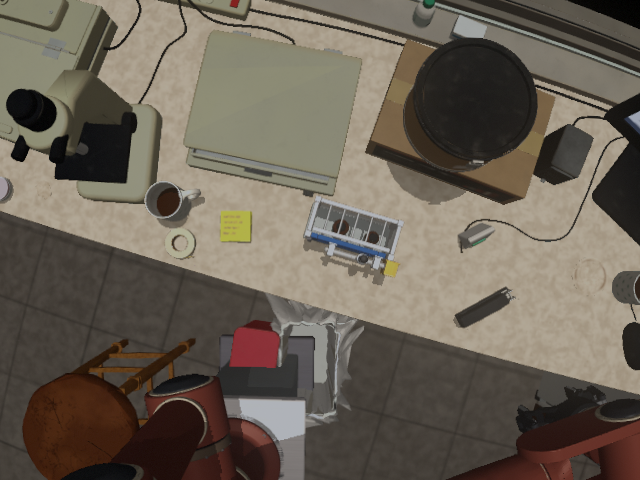

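The top view shows the locker near (355,235), with the blue gate along its lower edge, the bolt grip near (362,258) and the brass keeper near (391,269). I'll measure these with depth.

```bash
python3 - <<'E'
from h import *
z=np.load("top0.npz");im,d=z["im"],z["d"];P=pts("top",d)
hsv=cv2.cvtColor(im,cv2.COLOR_RGB2HSV)
r=np.s_[185:285,295:410]
cv2.imwrite("pics/topc.png",cv2.resize(im[r][...,::-1],None,fx=6.5,fy=6,interpolation=cv2.INTER_CUBIC))
S=P[r].reshape(-1,3);H=hsv[r].reshape(-1,3).astype(int)
g=(S[:,2]>.15);print("above .15",g.sum(),S[g].mean(0),S[g].round(3).tolist()[:40])
b=(abs(H[:,0]-108)<10)&(H[:,1]>120)&(H[:,2]>60)&(S[:,2]>.1)&(S[:,2]<.14)
print("blue",b.sum());Q=S[b]
l=cv2.fitLine(Q[:,:2].astype(np.float32),cv2.DIST_HUBER,0,.01,.01).ravel();print(l,np.degrees(np.arctan2(l[1],l[0])),Q[:,2].mean())
s=(Q[:,:2]-l[2:])@l[:2];print(s.min(),s.max())
t=(S[:,2]>.115)&(S[:,2]<.15)&(H[:,1]<60)
print("frame",t.sum(),cv2.minAreaRect((S[t][:,:2]*1000).astype(np.float32)))
E
```

```text
above .15 107 [ 0.46039788 -0.23268031  0.49818551] [[0.455, -0.173, 1.123], [0.455, -0.173, 1.123], [0.455, -0.173, 1.123], [0.455, -0.173, 1.123], [0.455, -0.173, 1.123], [0.455, -0.173, 1.123], [0.455, -0.173, 1.123], [0.455, -0.173, 1.123], [0.455, -0.173, 1.123], [0.455, -0.173, 1.123], [0.455, -0.173, 1.123], [0.455, -0.173, 1.123], [0.455, -0.173, 1.123], [0.455, -0.173, 1.123], [0.455, -0.173, 1.123], [0.455, -0.173, 1.123], [0.455, -0.173, 1.123], [0.455, -0.173, 1.123], [0.455, -0.173, 1.123], [0.455, -0.173, 1.123], [0.455, -0.173, 1.123], [0.471, -0.262, 0.177], [0.471, -0.263, 0.185], [0.471, -0.264, 0.186], [0.471, -0.267, 0.18], [0.455, -0.173, 1.123], [0.469, -0.259, 0.164], [0.469, -0.259, 0.181], [0.469, -0.261, 0.186], [0.469, -0.263, 0.186], [0.469, -0.265, 0.184], [0.469, -0.266, 0.185], [0.469, -0.268, 0.186], [0.467, -0.258, 0.158], [0.467, -0.257, 0.183], [0.467, -0.259, 0.186], [0.467, -0.261, 0.185], [0.467, -0.263, 0.184], [0.467, -0.265, 0.185], [0.467, -0.266, 0.187]]
blue 309
[ 0.26092356  0.96535945  0.48934248 -0.2379904 ] 74.87512 0.12476628295773554
-0.07524331486880508 0.07376349949879764
frame 1601 ((511.68255615234375, -247.04331970214844), (179.9530029296875, 106.01639556884766), 74.7326889038086)
```

View pics/topc.png

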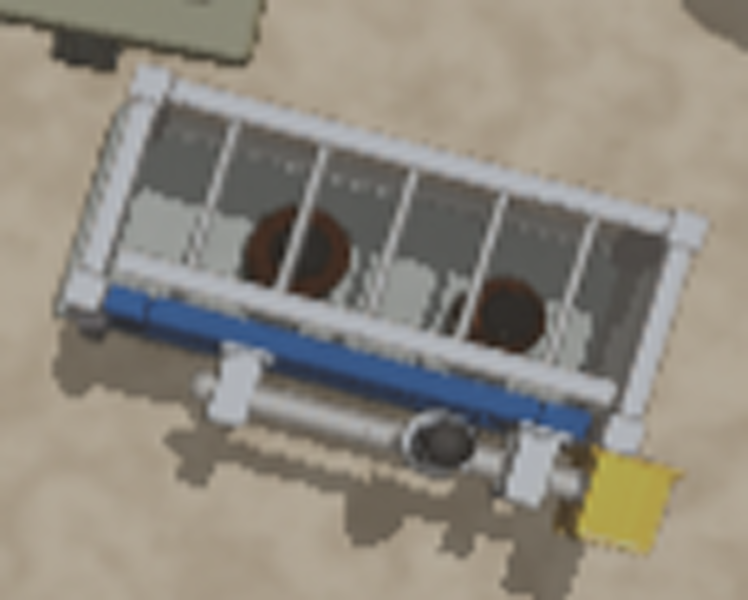

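The crop shows the grip's dark top at about (440,442) in the crop, the blue gate bar along the front, and the keeper at right (630,495). Next I'll compute the grip centre and the first move.

```bash
cat >> h.py <<'E'
from scipy.spatial.transform import Rotation as Ro
def tool():
    o=ctrl.get_obs();return o,np.array(o["tool_pos"]),Ro.from_rotvec(o["tool_rot"]).as_matrix()
E
python3 - <<'E'
from h import *
z=np.load("top0.npz");S=pts("top",z["d"])[185:285,295:410].reshape(-1,3)
c=S[(S[:,2]>.178)&(S[:,2]<.195)];print(len(c),c.mean(0),c.min(0),c.max(0),cv2.minEnclosingCircle((c[:,:2]*1000).astype(np.float32)))
o,p,R=tool();g=np.array([*c[:,:2].mean(0),.245]);print(R.T@(g-p));print(R)
yaw=np.radians(-15.1);x=np.array([np.cos(yaw),np.sin(yaw)]);y=np.array([-x[1],x[0]])
G=c[:,:2].mean(0);print("hinge from grip",G+.019*x+.112*y)
E
```

```text
60 [ 0.46339111 -0.26372843  0.18440678] [ 0.45613687 -0.2705613   0.18008955] [ 0.47097231 -0.25592017  0.18839178] ((463.6513671875, -263.84130859375), 7.924919128417969)
[ 0.34570916 -0.21858797 -0.01434949]
[[ 9.40123231e-01  3.40834439e-01 -4.43141055e-04]
 [ 3.40834670e-01 -9.40121525e-01  1.80166136e-03]
 [ 1.97461793e-04 -1.84482153e-03 -9.99998279e-01]]
hinge from grip [ 0.51091159 -0.16054508]
```

>>> {"op": "jog_arm", "data": {
  "steps": [
    {"linear":[0.0346,-0.0219,-0.0015],"delta_rot":[0,0,0],"grip":0.0854},
    {"linear":[0.0346,-0.0219,-0.0015],"delta_rot":[0,0,0],"grip":0.0854},
    {"linear":[0.0346,-0.0219,-0.0015],"delta_rot":[0,0,0],"grip":0.0854},
    {"linear":[0.0346,-0.0219,-0.0015],"delta_rot":[0,0,0],"grip":0.0854},
    {"linear":[0.0346,-0.0219,-0.0015],"delta_rot":[0,0,0],"grip":0.0854},
    {"linear":[0.0346,-0.0219,-0.0015],"delta_rot":[0,0,0],"grip":0.0854},
    {"linear":[0.0346,-0.0219,-0.0015],"delta_rot":[0,0,0],"grip":0.0854},
    {"linear":[0.0346,-0.0219,-0.0015],"delta_rot":[0,0,0],"grip":0.0854},
    {"linear":[0.0346,-0.0219,-0.0015],"delta_rot":[0,0,0],"grip":0.0854},
    {"linear":[0.0346,-0.0219,-0.0015],"delta_rot":[0,0,0],"grip":0.0854}
  ]
}}

```text
t: 1.1
tool_pos: [0.4642, -0.2621, 0.2459]
tool_rot: [-3.094, -0.543, 0.001]
contact_force: [1.0, -0.0, 0.7]
opening: 0.0853
grip_force: 0.0
```

>>> {"op": "jog_arm", "data": {
  "steps": [
    {"linear":[0,0,0],"delta_rot":[0,0,-7.85],"grip":0.06},
    {"linear":[0,0,0],"delta_rot":[0,0,-7.85],"grip":0.06},
    {"linear":[0,0,0],"delta_rot":[0,0,-7.85],"grip":0.06},
    {"linear":[0,0,0],"delta_rot":[0,0,-7.85],"grip":0.06},
    {"linear":[0,0,0],"delta_rot":[0,0,-7.85],"grip":0.06},
    {"linear":[0,0,0],"delta_rot":[0,0,-7.85],"grip":0.06},
    {"linear":[0,0,0],"delta_rot":[0,0,-7.85],"grip":0.06},
    {"linear":[0,0,0],"delta_rot":[0,0,0],"grip":0.06},
    {"linear":[0,0,0],"delta_rot":[0,0,0],"grip":0.06}
  ]
}}

```text
t: 2.0
tool_pos: [0.4635, -0.2636, 0.2459]
tool_rot: [-2.497, -1.906, 0.0]
contact_force: [-0.1, 0.2, 0.5]
opening: 0.0598
grip_force: 0.0
```

```bash
python3 - <<'E'
from h import *
o,p,R=tool();print(o["t"],p,R.round(4),o["q"],o["opening"],o["contact_force"])
im,d=ctrl.get_image("wrist");cv2.imwrite("pics/w1.png",im[...,::-1])
c=ctrl.camera_info("wrist");T=np.array(c["T_tool_cam"]);K=np.array(c["camera_matrix"])
u,v=np.meshgrid(np.arange(640),np.arange(480))
n=cv2.undistortPoints(np.stack([u,v],-1).reshape(-1,1,2).astype(np.float32),K,np.array(c["distortion"])).reshape(480,640,2)
X=np.dstack([n[...,0]*d,n[...,1]*d,d])@T[:3,:3].T+T[:3,3]
W=X@R.T+p
m=(d>0)&(abs(W[...,0]-.4637)<.025)&(abs(W[...,1]+.2638)<.025)&(W[...,2]>.175)&(W[...,2]<.195)
Q=W[m];print(len(Q),Q.mean(0) if len(Q) else 0, cv2.minEnclosingCircle((Q[:,:2]*1000).astype(np.float32)) if len(Q) else 0)
print("target in tool:",R.T@(np.array([.4637,-.2638,.147])-p))
E
```

```text
2.0 [ 0.4634729  -0.26362101  0.2458822 ] [[ 2.636e-01  9.646e-01 -6.000e-04]
 [ 9.646e-01 -2.636e-01  4.000e-04]
 [ 3.000e-04 -7.000e-04 -1.000e+00]] [-6.56771164e-01 -1.76286927e-01  1.80759656e+00  4.93004563e-08
  1.51101020e+00 -3.89984596e-01] 0.05984495970676638 [-0.10079868  0.22793717  0.54240939]
657 [ 0.461254   -0.2641614   0.18349113] ((460.684814453125, -265.7406005859375), 8.369400978088379)
target in tool: [-0.00014012  0.00033276  0.09888196]
```

View pics/w1.png

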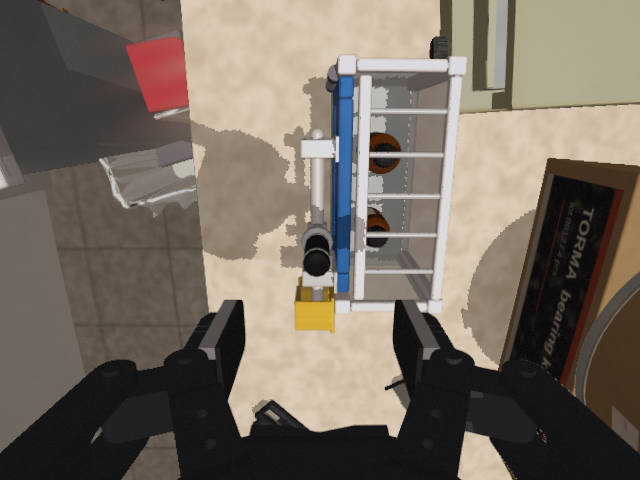

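The wrist view shows the grip top at (317,262), midway between the fingers and with the closing direction square to the gate. I'll go down and close.

>>> {"op": "jog_arm", "data": {
  "steps": [
    {"linear":[-0.0005,-0.001,0.02],"delta_rot":[0,0,0],"grip":0.06},
    {"linear":[0,0,0.02],"delta_rot":[0,0,0],"grip":0.06},
    {"linear":[0,0,0.02],"delta_rot":[0,0,0],"grip":0.06},
    {"linear":[0,0,0.02],"delta_rot":[0,0,0],"grip":0.06},
    {"linear":[0,0,0.017],"delta_rot":[0,0,0],"grip":0.06},
    {"linear":[0,0,0],"delta_rot":[0,0,0],"grip":0.06}
  ]
}}

```text
t: 2.65
tool_pos: [0.4609, -0.2627, 0.1461]
tool_rot: [-2.491, -1.904, 0.002]
contact_force: [-0.0, 0.9, 0.2]
opening: 0.0602
grip_force: 0.0
```

>>> {"op": "jog_arm", "data": {
  "steps": [
    {"linear":[0,0,0],"delta_rot":[0,0,0],"grip":0.03},
    {"linear":[0,0,0],"delta_rot":[0,0,0],"grip":0.018},
    {"linear":[0,0,0],"delta_rot":[0,0,0],"grip":0.01},
    {"linear":[0,0,0],"delta_rot":[0,0,0],"grip":0.01},
    {"linear":[0,0,0],"delta_rot":[0,0,0],"grip":0.01},
    {"linear":[0,0,0],"delta_rot":[0,0,0],"grip":0.01}
  ],
  "newtons": 50
}}

```text
t: 3.25
tool_pos: [0.4622, -0.2642, 0.1509]
tool_rot: [-2.495, -1.909, 0.002]
contact_force: [-4.8, 2.1, 4.4]
opening: 0.0145
grip_force: 48.6
```

>>> {"op": "jog_arm", "data": {
  "steps": [
    {"linear":[0,0,-0.004],"delta_rot":[0,0,0],"grip":0.01},
    {"linear":[0,0,-0.004],"delta_rot":[0,0,0],"grip":0.01},
    {"linear":[0,0,-0.004],"delta_rot":[0,0,0],"grip":0.01},
    {"linear":[0,0,-0.003],"delta_rot":[0,0,0],"grip":0.01},
    {"linear":[0,0,0],"delta_rot":[0,0,0],"grip":0.01},
    {"linear":[0,0,0],"delta_rot":[0,0,0],"grip":0.01}
  ]
}}

```text
t: 3.85
tool_pos: [0.4622, -0.2639, 0.1641]
tool_rot: [-2.494, -1.909, 0.001]
contact_force: [-3.5, -0.2, -1.9]
opening: 0.0149
grip_force: 48.7
```

```bash
python3 - <<'E'
from h import *
o,p,R=tool();print(p,o["contact_force"],o["wrist_torque"],o["grip_force"])
im,d=ctrl.get_image("top");P=pts("top",d);S=P[185:285,295:410].reshape(-1,3)
im,_=ctrl.get_image("scene");cv2.imwrite("pics/s2.png",cv2.resize(im[200:340,260:430][...,::-1],None,fx=4,fy=4))
im,d=ctrl.get_image("wrist");cv2.imwrite("pics/w2.png",im[...,::-1])
E
```

```text
[ 0.46218706 -0.263858    0.164058  ] [-3.50856874 -0.19394075 -1.86171557] [-0.02899392  0.56191277 -0.02249145] 48.71042311191559
```

View pics/w2.png

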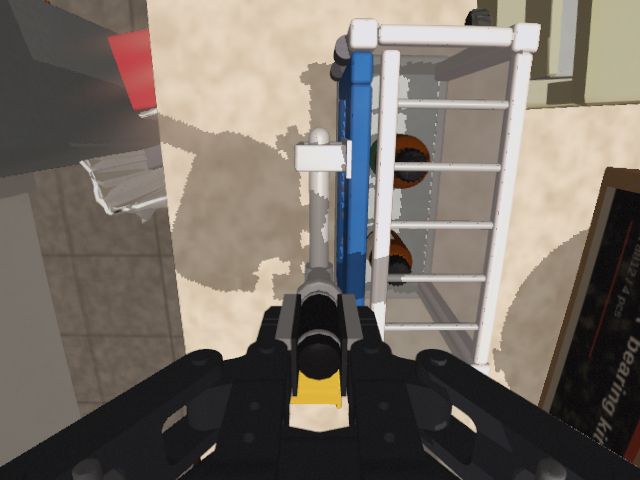

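The wrist view shows the grip held between the pads at (320,340), with the lift at about 13 mm. I'll raise it a little more and start the draw.

>>> {"op": "jog_arm", "data": {
  "steps": [
    {"linear":[0,0,-0.002],"delta_rot":[0,0,0],"grip":0.01},
    {"linear":[0.004,0,0],"delta_rot":[0,0,0],"grip":0.01},
    {"linear":[0.004,0,0],"delta_rot":[0,0,0],"grip":0.01},
    {"linear":[0.004,0,0],"delta_rot":[0,0,0],"grip":0.01},
    {"linear":[0,0,0],"delta_rot":[0,0,0],"grip":0.01}
  ]
}}

```text
t: 4.5
tool_pos: [0.4657, -0.2514, 0.1661]
tool_rot: [-2.493, -1.91, -0.001]
contact_force: [-4.9, 2.5, -2.8]
opening: 0.0145
grip_force: 48.8
```

>>> {"op": "jog_arm", "data": {
  "steps": [
    {"linear":[0.005,0,0],"delta_rot":[0,0,0],"grip":0.01},
    {"linear":[0.005,0,0],"delta_rot":[0,0,0],"grip":0.01},
    {"linear":[0.005,0,0],"delta_rot":[0,0,0],"grip":0.01},
    {"linear":[0.005,0,0],"delta_rot":[0,0,0],"grip":0.01},
    {"linear":[0.004,0,0],"delta_rot":[0,0,0],"grip":0.01},
    {"linear":[0,0,0],"delta_rot":[0,0,0],"grip":0.01},
    {"linear":[0,0,0],"delta_rot":[0,0,0],"grip":0.01}
  ]
}}

```text
t: 5.2
tool_pos: [0.4719, -0.2283, 0.1661]
tool_rot: [-2.493, -1.909, -0.001]
contact_force: [-4.5, 2.4, -3.5]
opening: 0.0145
grip_force: 48.8
```

```bash
python3 - <<'E'
from h import *
o,p,R=tool();print(p,o["contact_force"],R.round(3))
im,d=ctrl.get_image("wrist");cv2.imwrite("pics/w3.png",im[...,::-1])
E
```

```text
[ 0.4718789  -0.22829815  0.16605068] [-4.52983005  2.40047204 -3.49205089] [[ 0.26   0.965 -0.   ]
 [ 0.965 -0.26   0.002]
 [ 0.002 -0.001 -1.   ]]
```

View pics/w3.png

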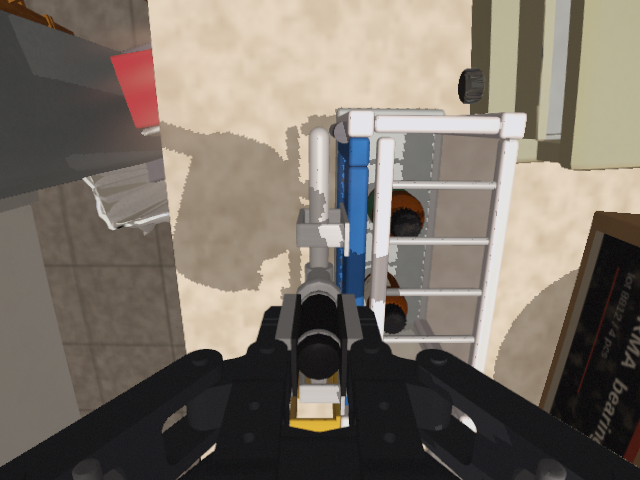

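The rod's hinge-side end now sticks well out past its guide at (318,140), so the bolt is drawn about 37 mm. Next I'll swing the gate about its hinge, about 3° per row.

>>> {"op": "jog_arm", "data": {
  "steps": [
    {"linear":[0.0011,-0.0039,0],"delta_rot":[0,0,3],"grip":0.01},
    {"linear":[0.0011,-0.0039,0],"delta_rot":[0,0,3],"grip":0.01},
    {"linear":[0.0011,-0.0039,0],"delta_rot":[0,0,3],"grip":0.01},
    {"linear":[0.0011,-0.0039,0],"delta_rot":[0,0,3],"grip":0.01},
    {"linear":[0,0,0],"delta_rot":[0,0,0],"grip":0.01}
  ]
}}

```text
t: 5.75
tool_pos: [0.4601, -0.22, 0.1672]
tool_rot: [2.677, 1.638, 0.004]
contact_force: [1.6, -1.5, -3.8]
opening: 0.0146
grip_force: 48.9
```

>>> {"op": "jog_arm", "data": {
  "steps": [
    {"linear":[0.0011,-0.0039,0],"delta_rot":[0,0,3],"grip":0.01},
    {"linear":[0.0011,-0.0039,0],"delta_rot":[0,0,3],"grip":0.01},
    {"linear":[0.0011,-0.0039,0],"delta_rot":[0,0,3],"grip":0.01},
    {"linear":[0.0011,-0.0039,0],"delta_rot":[0,0,3],"grip":0.01},
    {"linear":[0.0011,-0.0039,0],"delta_rot":[0,0,3],"grip":0.01},
    {"linear":[0.0011,-0.0039,0],"delta_rot":[0,0,3],"grip":0.01},
    {"linear":[0,0,0],"delta_rot":[0,0,0],"grip":0.01},
    {"linear":[0,0,0],"delta_rot":[0,0,0],"grip":0.01}
  ]
}}

```text
t: 6.55
tool_pos: [0.4448, -0.2018, 0.1673]
tool_rot: [2.9, 1.2, 0.005]
contact_force: [4.9, -2.2, -2.6]
opening: 0.0149
grip_force: 49.0
```

```bash
python3 - <<'E'
from h import *
o,p,R=tool();print(o["t"],p,o["contact_force"])
im,d=ctrl.get_image("top");P=pts("top",d)
cv2.imwrite("pics/t4.png",cv2.resize(im[180:300,270:430][...,::-1],None,fx=5,fy=5))
hsv=cv2.cvtColor(im,cv2.COLOR_RGB2HSV).astype(int)
b=(abs(hsv[...,0]-108)<10)&(hsv[...,1]>120)&(hsv[...,2]>60)&(P[...,2]>.115)&(P[...,2]<.135)
b[:180]=0;b[300:]=0;b[:,:270]=0;b[:,430:]=0
Q=P[b][:,:2].astype(np.float32);l=cv2.fitLine(Q,cv2.DIST_HUBER,0,.01,.01).ravel();print(len(Q),np.degrees(np.arctan2(l[1],l[0])))
r=p[:2]-np.array([.5105,-.1611]);print(np.degrees(np.arctan2(r[1],r[0])),np.linalg.norm(r))
im,d=ctrl.get_image("wrist");cv2.imwrite("pics/w4.png",im[...,::-1])
E
```

```text
6.55 [ 0.44483207 -0.20183117  0.16733603] [ 4.91224949 -2.18263055 -2.56509001]Traceback (most recent call last):
  File "<stdin>", line 8, in <module>
cv2.error: OpenCV(4.12.0) /io/opencv/modules/imgproc/src/linefit.cpp:50: error: (-215:Assertion failed) count > 0 in function 'fitLine2D_wods'
```

View pics/t4.png

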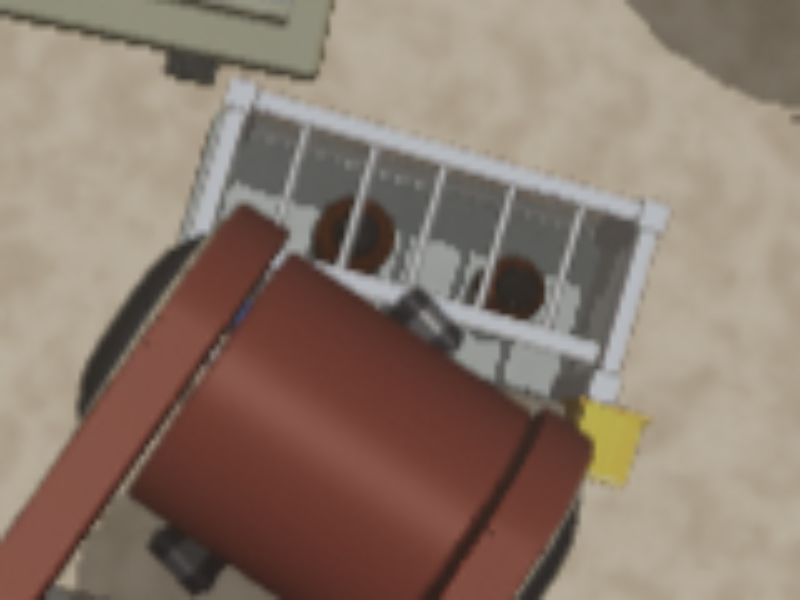

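The top crop shows the arm hiding the gate. The locker and the two bottles (355,240 and 515,285 in the crop) look unmoved, and the front opening at right is bare. I'll check the gate angle in the wrist view.

```bash
python3 - <<'E'
from h import *
o,p,R=tool()
im,d=ctrl.get_image("wrist");cv2.imwrite("pics/w4.png",im[...,::-1])
c=ctrl.camera_info("wrist");T=np.array(c["T_tool_cam"]);K=np.array(c["camera_matrix"])
u,v=np.meshgrid(np.arange(640),np.arange(480))
n=cv2.undistortPoints(np.stack([u,v],-1).reshape(-1,1,2).astype(np.float32),K,np.array(c["distortion"])).reshape(480,640,2)
W=(np.dstack([n[...,0]*d,n[...,1]*d,d])@T[:3,:3].T+T[:3,3])@R.T+p
hsv=cv2.cvtColor(im,cv2.COLOR_RGB2HSV).astype(int)
b=(abs(hsv[...,0]-108)<10)&(hsv[...,1]>120)&(W[...,2]>.118)&(W[...,2]<.135)
Q=W[b][:,:2].astype(np.float32);l=cv2.fitLine(Q,cv2.DIST_HUBER,0,.01,.01).ravel();print(len(Q),l,"open",74.9-np.degrees(np.arctan(l[1]/l[0])))
E
```

```text
3044 [ 0.69612503  0.71792054  0.47871867 -0.19457926] open 29.016941
```

View pics/w4.png

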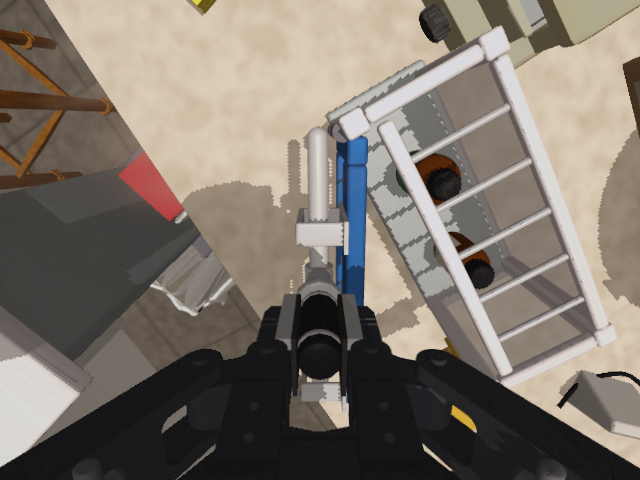

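The wrist view shows the gate (blue bar at x≈355) swung out about 29° from the locker. The grip is held at (320,340), the bolt is drawn, and both bottles are standing. I'll hand the job in.

```bash
python3 -c "
from station import ctrl
print(ctrl.finish_job())"
```

```text
the job is handed in; nothing more can be done
None
```

I handed the job in with the bolt raised and drawn about 37 mm, clear of the keeper, and the gate held open at about 29° by the bolt's grip; both bottles looked undisturbed.

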